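# Ready the puzzle glue station

### The arm

A 6-joint arm with a two-finger parallel gripper is mounted at the origin on the work surface. World frame = base frame: x ahead of the robot, y to its left, z up, the work surface at z = 0. Lengths are in m, angles in degrees, forces in N, time in s.
With the tool pointing down it reaches from about 0.25 to 0.725 m from the base axis. Payload 9.7 kg.
Tool frame: the origin (TCP) lies at the very end of the fingers, on their centre line; the grasp point (between the pads) lies 19 mm behind it; z points along the fingers, y is the line along which they close (so a half turn about z gives the same grasp; the last joint's range is limited). The gripper opens to 85 mm and grips with 20 to 120 N. Pads are 22 mm wide; open, the fingers measure 114 mm over their backs; the gripper's body (76 mm by 85 mm) begins 54 mm behind the grasp point. The pads swing forward as they close: fully open they stand 13 mm farther back than shut.
Start: joints at [-63.541, 4.979, 10.078, 95.1, 0, 90], TCP at [0.245, -0.492, 0.231] pointing down, gripper open.
Joint ranges: [-179.16, 179.16], [-48.56, 103.87], [-65.8, 70.77], [-126.05, 130.52], [-82.76, 87.17], [-180, 180]. Speed limits (degrees/s): [127.2, 127.2, 147.25, 180, 180, 180].

### API

Orientations are given as [roll, pitch, yaw] about the fixed x, y, z axes, in that order (R = Rz(yaw) Ry(pitch) Rx(roll)).
In Python, from workcell import bot gives the robot as it stands.
- The arm moves only by the tool step_arm, never from a script. Its argument "targets" is a list of rows, each a list of 3 entries, a list of its own where there are three numbers: the opening, from 0 (shut) to 1 (fully open), then the shift along the world's x, y, z in mm, then the turn, a rotation vector about the world's x, y, z in rad. In form: [[grip, [tx, ty, tz], [wx, wy, wz]], ...]. A call has 1 to 8 rows; each row is the pose to reach, as a shift and turn from the pose commanded when the call began; what a row does not reach only later rows make up. A row lasts 1/10 s, in which the tool goes at most 50 mm and 8.59 degrees, less where a joint would pass 70% of its speed; a pose out of reach is approached as far as the arm can. A call with a gripper value outside its range is refused whole. The fingers move at their own pace and stop on an object; "force" is the grip in N (left out, the last holds). Time passes only in rows, so rows that repeat a pose let the fingers close. It gives the time, the measured TCP pose, the force, the opening and the grip force at its end, in the units of the state.
- bot.get_obs(): the state, without advancing time (a new reading comes with each control period).
- bot.camera(name): name is "scene" or "top"; returns (picture, depth): 400x640x3 uint8, red, green, blue; 400x640 float32, m along the optical axis (not along the pixel's ray), 0 where there is no reading.
- bot.camera_params(name): a dict with "K" (3x3 intrinsics, pixels), "R" (3x3) and "t" (3): a world point X has camera coordinates R X + t. Camera axes: x right, y down, z forward; pixel columns grow to the right and rows downward; lengths in m; the calibration is good to about 2 mm. A picture is of the moment at which its call begins. camera_params takes no time and is no camera call.
- bot.job_done(): hands the job in; it is judged then, once.
The state is a dict: "time": time; "q": joint angles; "qd": joint speeds; "joint_efforts": joint torques, N m; "ee_pos": TCP position; "tcp_rot": TCP orientation; "wrist_force": force on the tool from outside, world axes, zero at the start; "torque": the same for the moment, N m; "opening": finger opening in m; "grasp_force": force on a finger pad.
Only numpy, scipy, OpenCV 4.12 (cv2) and the standard library are available. Lean on these libraries where they do the work, as an engineer would, in place of code of your own. Each camera call takes 0.05 s, during which the arm holds its last target. There are 200 camera calls.

### The job

Get the puzzle-gluing table ready: pull the flat spreader up out of its slotted rack, stand it in the empty narrow trough and let go of it, then take the screw cap off the jar in the front place of the wooden stand, the jar nearer the robot. The two jars look alike but one has a left-hand thread, so feel gently which way this cap loosens instead of forcing it, and finish while holding the cap still and level over its own jar, lifted at least 6 cm from where it sat closed and touching nothing else. Leave the other jar's cap, the mug, the tin and the brush where they are.

Things in the scene. Friction and masses are not known exactly. Their poses are not given: they have to be found in the camera images.
- stand: Plywood stand, 210 (x) x 110 (y) mm, base 16 mm thick, with low rails along its long sides (top at 38 mm), fixed to the table. Origin: centre of its underside. It carries two jars in a row along its x axis, 110 mm apart; its -x end points roughly towards the robot.
- front_place (a point): Centre of the stand's front jar place, on top of its base, 16 mm above the table, 55 mm from the stand's centre along its -x. The jar standing here is the one to open.
- jar_a: White plastic jar, one of two that look exactly alike, 72 mm in diameter, fixed in the stand. Origin: centre of its underside, 16 mm above the table; z up. Body to 52 mm, sloping shoulder to 62 mm, then a neck 30 mm in diameter up to the mouth at 90 mm. Carries cap_a. It may stand in the front or in the rear place.
- jar_b: White plastic jar, one of two that look exactly alike, 72 mm in diameter, fixed in the stand. Origin: centre of its underside, 16 mm above the table; z up. Body to 52 mm, sloping shoulder to 62 mm, then a neck 30 mm in diameter up to the mouth at 90 mm. Carries cap_b. It may stand in the front or in the rear place.
- jar_a_mouth (a point): Centre of jar_a's mouth, under its cap, 90 mm above the jar's underside (106 mm above the table). Turned the tightening way, the cap meets a hard stop within 0.2 rad, felt as a moment about the vertical or as fingers slipping on it. Until loosened, two lugs inside keep it from rising more than 2 mm. Turning on against the stop with a grip over 35 N may count as forcing it.
- jar_b_mouth (a point): Centre of jar_b's mouth, under its cap, 90 mm above the jar's underside (106 mm above the table). Turned the tightening way, the cap meets a hard stop within 0.2 rad, felt as a moment about the vertical or as fingers slipping on it. Until loosened, two lugs inside keep it from rising more than 2 mm. Turning on against the stop with a grip over 35 N may count as forcing it.
- cap_a: Round black ribbed screw cap, 48 mm in diameter, 28 mm tall, 40 g, on jar_a. Origin: centre of its open underside, z up; closed, it is 82 mm above the table, the flat top at 110 mm, the jar's shoulder at 78 mm. Thread of unknown hand: loosening turns it almost freely, without rising, and past 1.0 rad (up to 2.2) it lifts straight off; 25 N of grip is plenty.
- cap_b: Round black ribbed screw cap, 48 mm in diameter, 28 mm tall, 40 g, on jar_b. Origin: centre of its open underside, z up; closed, it is 82 mm above the table, the flat top at 110 mm, the jar's shoulder at 78 mm. Thread of unknown hand: loosening turns it almost freely, without rising, and past 1.0 rad (up to 2.2) it lifts straight off; 25 N of grip is plenty.
- rack: Wooden block with three parallel slots open at the top, 90 (x) x 130 (y) x 62 (z) mm, fixed. Origin: centre of its underside. The slots run along y, 88 mm long, 50 mm deep (floor 12 mm above the table); the middle one is 7 mm wide and holds the spreader, the outer two are empty.
- spreader: Flat glue spreader, 112 mm tall, about 90 g: steel blade 4 mm thick (x), 80 mm wide (y), with a black grip strip 10 mm thick (x), 80 mm wide and 24 mm high along its top edge. Stands upright in the rack's middle slot, its width along the rack's y. Origin: middle of the blade's lower edge (12 mm above the table at the start), z up. Grip the strip across its 10 mm from above.
- spreader_top (a point): Middle of the top face of the spreader's grip strip, 112 mm above the spreader's origin (124 mm above the table at the start).
- trough: Empty narrow aluminium trough open at the top, 50 (x) x 130 (y) x 55 (z) mm, walls 6 mm, inside 38 x 118 mm, inner floor 6 mm above the table, fixed. Origin: centre of its underside. The spreader fits in with its width along the trough's y and then leans on a wall.
- mug: White mug, 76 mm in diameter, 85 mm tall, bystander. Origin: centre of its underside.
- tin: Plain metal tin, 66 mm in diameter, 70 mm tall, bystander. Origin: centre of its underside.
- brush: Small brush lying on the table on the right, beyond the rack or trough, 15 mm or so high, bystander. Origin near its middle.
There are look-alikes about, which are no part of the job. What is shaped like the cap_a but pink or turquoise is not meant.

How it is judged:
By the outcome, as a careful person would: the job done as asked, in the order asked, and still so for the second after the job is handed in, while the arm keeps its last pose, push and grip.
It also fails if it takes over 54 s, if anything falls off the work surface, if the arm or the gripper's body presses on something with over 40 N, if the wrist force passes 120 N, or if a joint passes its speed limit or range.

## Working session

There is one attempt and no reset: what is moved stays moved. The work goes in short steps, Python scripts to look and compute and a tool call to move; the robot and the scene stay as the last step left them, time stands still between calls to the robot, and variables do not carry over. Pictures are saved under pics/ and viewed, at most 10 in all, crops included, and the job is handed in when it is done.

Besides the shell and the picture viewer there is one more tool, called after ">>>" as name([rows], argument=value, ...), one row to a line, values as JSON. step_arm: Moves the arm, as the interface text tells. Its arguments: {"type":"object","properties":{"targets":{"type":"array","items":{"type":"array"}},"force":{"type":"number"}},"required":["targets"]}

```bash
mkdir -p pics; python3 - <<'E'
from workcell import bot
import cv2,numpy as np
for n in("top","scene"):
    im,d=bot.camera(n); np.savez(f"pics/{n}0.npz",im=im,d=d,**bot.camera_params(n)); cv2.imwrite(f"pics/{n}0.png",im[...,::-1])
    p=bot.camera_params(n); print(n,-p["R"].T@p["t"],p["K"][0,0])
o=bot.get_obs();print(o)
E
```

```text
top [0.40855764 0.01420392 0.96350063] 431.5488509090266
scene [1.05056969 0.41223376 0.6265324 ] 398.4060246825543
{'time': 0.1, 'q': array([-6.35409689e+01,  5.00787407e+00,  1.00400775e+01,  9.51008765e+01,
       -6.52154622e-04,  9.00013997e+01]), 'qd': array([-0.02208316, -0.06538512,  0.10013601,  0.01587199,  0.02732811,
        0.04977479]), 'joint_efforts': array([ 9.37281493e-05, -5.21559262e+01,  4.65652835e+01,  1.59762689e-02,
        7.59338354e-05,  1.50394027e-05]), 'ee_pos': array([ 0.2449607 , -0.49220347,  0.2306644 ]), 'tcp_rot': array([-1.79931327e+02,  6.53831743e-04,  2.64576322e+01]), 'wrist_force': array([-0.05055375, -0.04146069,  0.42247885]), 'torque': array([-0.0023467 ,  0.04389667,  0.04893925]), 'grasp_force': 0.0, 'opening': 0.08524026730468216}
```

View pics/top0.png

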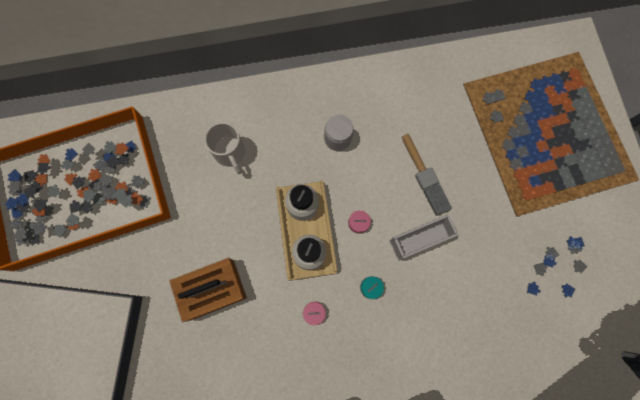

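View pics/scene0.png

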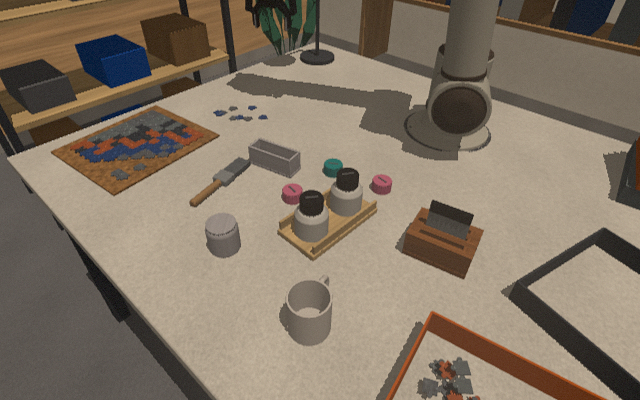

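The top view shows the rack with the spreader at (207,290), the front jar cap at (309,250), the rear cap at (301,200) and the trough at (425,236). The pink and turquoise caps are decoys. I'll measure next, using depth for the height masks.

```bash
cat >h.py <<'E'
import numpy as np,cv2
def world(n,d,p):
    v,u=np.mgrid[0:400,0:640]; K=p["K"]
    c=np.stack([(u-K[0,2])/K[0,0]*d,(v-K[1,2])/K[1,1]*d,d],-1)
    return (c-p["t"])@p["R"]
def rect(P,box,zlo,zhi,name):
    x0,y0,x1,y1=box; q=P[y0:y1,x0:x1].reshape(-1,3); q=q[(q[:,2]>zlo)&(q[:,2]<zhi)]
    r=cv2.minAreaRect((q[:,:2]*1000).astype(np.float32))
    print(name,len(q),"c",np.round(r[0],1),"size",np.round(r[1],1),"ang",round(r[2],1),"z",np.round(np.percentile(q[:,2],[10,50,90])*1000,1),"mean",np.round(q[:,:2].mean(0)*1000,1))
    return q
E
python3 - <<'E'
import numpy as np; from h import *
T=np.load("pics/top0.npz"); P=world("top",T["d"],T)
rect(P,(165,255,250,325),.055,.072,"rack")
rect(P,(165,255,250,325),.110,.135,"spr")
rect(P,(385,210,462,262),.048,.062,"trough")
rect(P,(290,232,326,272),.104,.116,"capF")
rect(P,(285,180,320,220),.104,.116,"capR")
rect(P,(270,175,345,285),.030,.042,"rails")
rect(P,(205,120,260,180),.02,.1,"mug");rect(P,(320,110,360,155),.02,.09,"tin");rect(P,(398,130,455,216),.006,.03,"brush")
rect(P,(345,208,375,236),.01,.05,"pink1");rect(P,(300,300,330,328),.01,.05,"pink2");rect(P,(358,274,388,302),.01,.05,"turq")
S=np.load("pics/scene0.npz");Q=world("s",S["d"],S)
rect(Q,(425,195,480,235),.118,.13,"spr s")
rect(Q,(400,200,490,275),.058,.068,"rack s")
rect(Q,(245,135,305,178),.05,.06,"trough s")
rect(Q,(332,163,364,195),.106,.116,"capF s")
rect(Q,(296,186,330,216),.106,.116,"capR s")
E
```

```text
rack 2140 c [462.4 231.7] size [ 90.1 130.5] ang 10.6 z [60.  62.2 64.3] mean [461.2 230.2]
spr 254 c [462.2 231.7] size [10.3 80.6] ang 10.5 z [119.6 123.9 125.9] mean [461.8 230.5]
trough 472 c [ 486.7 -240. ] size [ 50.  130.8] ang 11.9 z [52.2 54.7 56.9] mean [ 486.4 -239.3]
capF 461 c [498.6   9.6] size [46.7 46.3] ang 34.2 z [107.7 110.1 111.9] mean [498.2   9.5]
capR 438 c [607.8   4.9] size [47.3 47. ] ang 82.2 z [107.9 110.2 112.3] mean [607.5   4.7]
rails 577 c [553.3   7.2] size [106.1 199.2] ang 87.6 z [35.1 37.9 40.1] mean [550.8   7.8]
mug 961 c [756.9 151.7] size [ 73.6 103.5] ang 77.7 z [30.3 64.3 85.1] mean [766.  148.6]
tin 810 c [ 752.4 -104.2] size [63.2 62. ] ang 12.3 z [40.2 69.3 72.2] mean [ 747.  -103.3]
brush 1206 c [ 634.6 -306.8] size [200.1  91.2] ang 6.5 z [14.4 18.1 20.9] mean [ 613.2 -284.5]
pink1 394 c [ 548.3 -111.7] size [46.  47.9] ang 77.0 z [24.7 27.7 30.1] mean [ 547.  -111.5]
pink2 421 c [372.8  23.4] size [46.3 47. ] ang 79.3 z [25.8 27.9 30.2] mean [373.3  22.3]
turq 427 c [ 403.5 -110.1] size [48.1 46. ] ang 79.7 z [25.  27.8 30.2] mean [ 403.  -108.8]
spr s 227 c [464.5 230.8] size [13.1 79.5] ang 10.0 z [118.9 122.5 124.1] mean [465.3 231.9]
rack s 1493 c [464.2 230.7] size [ 91.9 130.1] ang 10.3 z [59.7 61.3 62.9] mean [474.8 236.6]
trough s 271 c [ 488.1 -240. ] size [ 54.2 131. ] ang 12.9 z [50.7 53.1 55.1] mean [ 489.4 -238.4]
capF s 254 c [501.2   9. ] size [46.7 46.3] ang 0.0 z [107.4 109.2 110.6] mean [501.9   9.7]
capR s 315 c [610.3   4.6] size [46.3 47.5] ang 16.3 z [107.7 109.5 110.8] mean [611.4   5.5]
```

>>> step_arm([
  [1,[12,40,0],[0,0,0.09]],
  [1,[24,80,0],[0,0,0.18]],
  [1,[36,120,0],[0,0,0.27]],
  [1,[48,160,0],[0,0,0.36]],
  [1,[60,200,0],[0,0,0.45]],
  [1,[72,240,0],[0,0,0.54]],
  [1,[84,280,0],[0,0,0.63]],
  [1,[96,320,0],[0,0,0.72]],
])

```text
time: 0.9
ee_pos: [0.341, -0.1708, 0.2311]
tcp_rot: [180.0, -0.0, 67.9]
wrist_force: [1.5, -1.0, 0.0]
opening: 0.085
grasp_force: 0.0
```

>>> step_arm([
  [0.6,[14,45,0],[0,0,0.09]],
  [0.6,[28,90,0],[0,0,0.18]],
  [0.6,[42,135,0],[0,0,0.27]],
  [0.6,[56,180,0],[0,0,0.36]],
  [0.6,[70,225,0],[0,0,0.45]],
  [0.6,[84,270,0],[0,0,0.54]],
  [0.6,[100,320,0],[0,0,0.57]],
  [0.6,[122,403,0],[0,0,0.57]],
])

```text
time: 1.7
ee_pos: [0.4533, 0.1957, 0.231]
tcp_rot: [-180.0, 0.0, 100.4]
wrist_force: [1.4, -0.8, 1.2]
opening: 0.0511
grasp_force: 0.0
```

>>> step_arm([
  [0.6,[0,0,0],[0,0,0]],
  [0.6,[0,0,0],[0,0,0]],
  [0.6,[0,0,0],[0,0,0]],
])

```text
time: 2.0
ee_pos: [0.4529, 0.1929, 0.2312]
tcp_rot: [-180.0, 0.0, 100.4]
wrist_force: [-0.2, -0.4, -0.7]
opening: 0.0513
grasp_force: 0.0
```

>>> step_arm([
  [0.6,[5,19,0],[0,0,0]],
  [0.6,[10.4,38.4,0],[0,0,0]],
  [0.6,[10.4,38.4,-30],[0,0,0]],
  [0.6,[10.4,38.4,-65],[0,0,0]],
  [0.6,[10.4,38.4,-100],[0,0,0]],
  [0.6,[10.4,38.4,-125],[0,0,0]],
  [0.6,[10.4,38.4,-139],[0,0,0]],
  [0.6,[10.4,38.4,-139],[0,0,0]],
])

```text
time: 2.8
ee_pos: [0.4629, 0.2306, 0.0911]
tcp_rot: [-179.9, 0.0, 100.3]
wrist_force: [0.3, 0.4, 0.6]
opening: 0.051
grasp_force: 0.0
```

>>> step_arm([
  [0,[0,0,0],[0,0,0]],
  [0,[0,0,0],[0,0,0]],
  [0,[0,0,0],[0,0,0]],
  [0,[0,0,0],[0,0,0]],
  [0,[0,0,0],[0,0,0]],
  [0,[0,0,0],[0,0,0]],
  [0,[0,0,0],[0,0,0]],
  [0,[0,0,0],[0,0,0]],
], force=40)

```text
time: 3.6
ee_pos: [0.4634, 0.2321, 0.0938]
tcp_rot: [180.0, -0.0, 100.4]
wrist_force: [-4.5, -1.8, 7.4]
opening: 0.0091
grasp_force: 39.0
```

>>> step_arm([
  [0,[0,0,5],[0,0,0]],
  [0,[0,0,15],[0,0,0]],
  [0,[0,0,25],[0,0,0]],
  [0,[0,0,35],[0,0,0]],
  [0,[0,0,45],[0,0,0]],
  [0,[0,0,55],[0,0,0]],
  [0,[0,0,70],[0,0,0]],
  [0,[0,0,90],[0,0,0]],
])

```text
time: 4.4
ee_pos: [0.4633, 0.2318, 0.183]
tcp_rot: [-179.9, 0.0, 100.4]
wrist_force: [0.2, 0.6, -1.7]
opening: 0.0093
grasp_force: 39.4
```

>>> step_arm([
  [0,[0,0,20],[0,0,0]],
  [0,[0,0,40],[0,0,0]],
  [0,[0,0,50],[0,0,0]],
  [0,[0,0,50],[0,0,0]],
  [0,[0,0,50],[0,0,0]],
])

```text
time: 4.9
ee_pos: [0.4635, 0.2319, 0.2318]
tcp_rot: [-180.0, 0.0, 100.4]
wrist_force: [-0.2, 0.5, -1.1]
opening: 0.0094
grasp_force: 39.4
```

```bash
python3 - <<'E'
from workcell import bot
import cv2,numpy as np
from h import *
im,d=bot.camera("scene");p=bot.camera_params("scene")
cv2.imwrite("pics/lift.png",cv2.resize(im[50:250,360:560,::-1],(600,600)))
print(bot.get_obs()["ee_pos"])
E
```

```text
[0.46336587 0.231834   0.23132746]
```

View pics/lift.png

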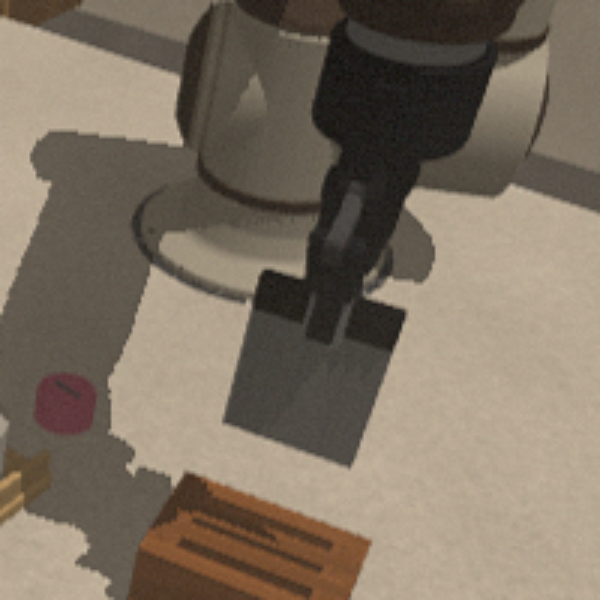

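The spreader is upright in the gripper and clear of the rack, with its blade bottom about 0.15 m up. I'll carry it to the trough.

>>> step_arm([
  [0,[2,-20,0],[0,0,0]],
  [0,[4,-55,0],[0,0,0]],
  [0,[8,-95,0],[0,0,0]],
  [0,[12,-135,0],[0,0,0]],
  [0,[16,-175,0],[0,0,0]],
  [0,[20,-215,0],[0,0,0]],
  [0,[24,-255,0],[0,0,0]],
  [0,[28,-295,0],[0,0,0]],
])

```text
time: 5.75
ee_pos: [0.4911, -0.0647, 0.2313]
tcp_rot: [-179.9, -0.0, 100.4]
wrist_force: [0.7, 0.1, -1.3]
opening: 0.0095
grasp_force: 39.5
```

>>> step_arm([
  [0,[3,-40,0],[0,0,0]],
  [0,[6,-80,0],[0,0,0]],
  [0,[8,-120,0],[-0.01,0.04,0.01]],
  [0,[10,-155,0],[-0.02,0.09,0.02]],
  [0,[12,-173,0],[-0.03,0.136,0.033]],
  [0,[12,-173,-20],[-0.03,0.136,0.033]],
  [0,[12,-173,-40],[-0.03,0.136,0.033]],
  [0,[12,-173,-70],[-0.03,0.136,0.033]],
])

```text
time: 6.55
ee_pos: [0.5037, -0.2363, 0.1612]
tcp_rot: [-172.0, 0.2, 102.3]
wrist_force: [0.6, -0.3, -1.1]
opening: 0.0092
grasp_force: 39.7
```

>>> step_arm([
  [0,[0,0,0],[0,0,0]],
  [0,[0,0,0],[0,0,0]],
])

```text
time: 6.75
ee_pos: [0.503, -0.2358, 0.162]
tcp_rot: [-171.9, 0.1, 102.3]
wrist_force: [-0.7, -0.1, -0.0]
opening: 0.0092
grasp_force: 39.5
```

```bash
python3 - <<'E'
from workcell import bot
import cv2
a,_=bot.camera("scene");b,_=bot.camera("top")
cv2.imwrite("pics/tr.png",cv2.hconcat([cv2.resize(a[50:200,200:350,::-1],(400,400)),cv2.resize(b[170:290,370:490,::-1],(400,400))]))
E
```

```text
(no output)
```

View pics/tr.png

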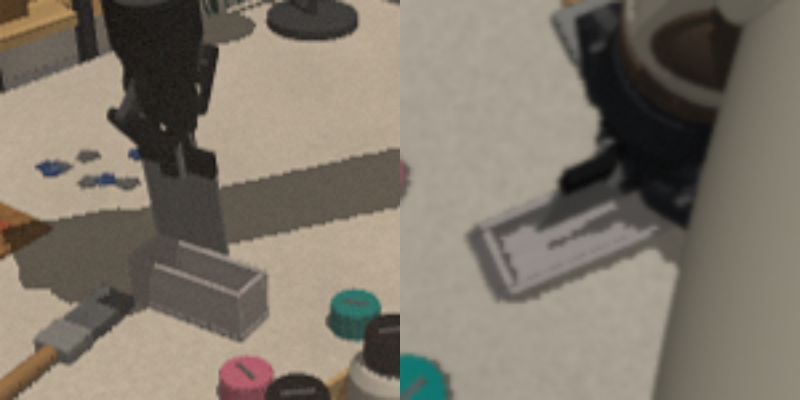

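The blade hangs over the trough with a slight lean, so I'll lower it.

>>> step_arm([
  [0,[0,0,-15],[0,0,0]],
  [0,[0,0,-30],[0,0,0]],
  [0,[0,0,-40],[0,0,0]],
  [0,[0,0,-50],[0,0,0]],
  [0,[0,0,-57],[0,0,0]],
  [0,[0,0,-64],[0,0,0]],
  [0,[0,0,-68],[0,0,0]],
  [0,[0,0,-72],[0,0,0]],
])

```text
time: 7.65
ee_pos: [0.5036, -0.2361, 0.0901]
tcp_rot: [-172.0, 0.2, 102.3]
wrist_force: [0.3, -0.1, -0.9]
opening: 0.0092
grasp_force: 39.6
```

>>> step_arm([
  [0,[0,0,0],[0,0,0]],
  [0,[0,0,0],[0,0,0]],
])

```text
time: 7.85
ee_pos: [0.5037, -0.2361, 0.0905]
tcp_rot: [-172.0, 0.2, 102.3]
wrist_force: [0.3, -0.2, -0.8]
opening: 0.0092
grasp_force: 39.6
```

Nothing has touched yet. I'll go down 2 mm more and release slowly.

>>> step_arm([
  [0,[0,0,-2],[0,0,0]],
  [0,[0,0,-2],[0,0,0]],
  [0.2,[0,0,-2],[0,0,0]],
  [0.3,[0,0,-2],[0,0,0]],
  [0.5,[0,0,-2],[0,0,0]],
  [0.7,[0,0,-2],[0,0,0]],
  [0.7,[0,0,-2],[0,0,0]],
  [0.7,[0,0,-2],[0,0,0]],
])

```text
time: 8.65
ee_pos: [0.5036, -0.2361, 0.0883]
tcp_rot: [-172.0, 0.2, 102.3]
wrist_force: [0.7, 0.7, -0.6]
opening: 0.0596
grasp_force: 0.0
```

>>> step_arm([
  [0.7,[0,0,10],[0,0,0]],
  [0.7,[0,0,25],[0,0,0]],
  [0.7,[0,0,40],[0,0,0]],
  [0.7,[0,0,70],[0,0,0]],
  [0.7,[0,0,110],[0,0,0]],
  [0.7,[0,40,130],[0.015,-0.068,0]],
  [0.7,[0,80,140],[0.03,-0.136,0]],
  [0.7,[0,120,140],[0.03,-0.136,0]],
])

```text
time: 9.45
ee_pos: [0.5036, -0.1154, 0.2327]
tcp_rot: [179.6, 0.3, 102.2]
wrist_force: [-0.3, -0.4, -0.6]
opening: 0.0597
grasp_force: 0.0
```

```bash
python3 - <<'E'
from workcell import bot
import cv2
a,_=bot.camera("scene");b,_=bot.camera("top")
cv2.imwrite("pics/tr2.png",cv2.hconcat([cv2.resize(a[80:230,200:350,::-1],(400,400)),cv2.resize(b[170:290,370:490,::-1],(400,400))]))
o=bot.get_obs();print(o["ee_pos"],o["tcp_rot"],o["q"])
E
```

```text
[ 0.50346053 -0.11285897  0.23129563] [1.79775389e+02 1.78304311e-01 1.02433170e+02] [-1.25981748e+01  1.05019799e-02  4.93369556e+00  9.46442361e+01
 -6.65201977e-02  6.49681441e+01]
```

View pics/tr2.png

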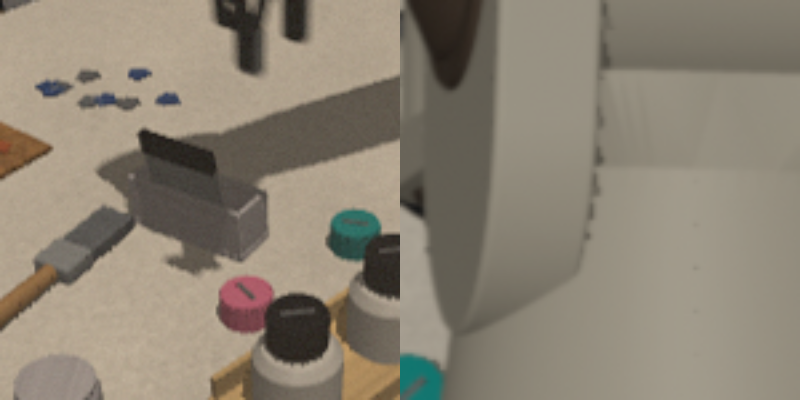

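The spreader stands in the trough leaning on the +x wall, released. Next is the front cap.

>>> step_arm([
  [0.85,[0,15,0],[0,0,0.14]],
  [0.85,[0,35,0],[0,0,0.28]],
  [0.85,[-1,55,0],[0,0,0.42]],
  [0.85,[-1,75,0],[0,0,0.56]],
  [0.85,[-2,95,0],[0,0,0.7]],
  [0.85,[-3,110,0],[0,0,0.84]],
  [0.85,[-3.5,122,0],[0,0,0.98]],
  [0.85,[-3.5,122,-20],[0,0,1.12]],
])

```text
time: 10.35
ee_pos: [0.5012, 0.0068, 0.2116]
tcp_rot: [179.9, 0.4, 166.8]
wrist_force: [-0.4, -0.1, -0.1]
opening: 0.0724
grasp_force: 0.0
```

>>> step_arm([
  [0.85,[0,0,-30],[0,0,0.1]],
  [0.85,[0,0,-60],[0,0,0.18]],
  [0.85,[0,0,-85],[0,0,0.18]],
  [0.85,[0,0,-100],[0,0,0.18]],
  [0.85,[0,0,-115],[0,0,0.18]],
  [0.85,[0,0,-125],[0,0,0.18]],
  [0.85,[0,0,-130],[0,0,0.18]],
  [0.85,[0,0,-130],[0,0,0.18]],
])

```text
time: 11.15
ee_pos: [0.5001, 0.0059, 0.0782]
tcp_rot: [180.0, 0.1, 176.7]
wrist_force: [0.1, 0.1, -0.0]
opening: 0.0728
grasp_force: 0.0
```

```bash
python3 - <<'E'
from workcell import bot
o=bot.get_obs();print(o["ee_pos"],o["tcp_rot"],o["q"],o["wrist_force"],o["torque"])
E
```

```text
[0.50008892 0.0059177  0.07822269] [1.79999535e+02 1.20685434e-01 1.76734525e+02] [ 6.82436980e-01 -2.15339397e+00 -1.41231475e+01  7.79098154e+01
 -7.84563001e-03  3.94790328e+00] [ 0.11967961  0.12458164 -0.03292488] [0.00774779 0.00256354 0.03893069]
```

>>> step_arm([
  [0.85,[0,3.4,2],[0,0,0]],
  [0.7,[0,3.4,2],[0,0,0]],
  [0.6,[0,3.4,2],[0,0,0]],
  [0.5,[0,3.4,2],[0,0,0]],
  [0.4,[0,3.4,2],[0,0,0]],
  [0.4,[0,3.4,2],[0,0,0]],
  [0.4,[0,3.4,2],[0,0,0]],
  [0.4,[0,3.4,2],[0,0,0]],
], force=25)

```text
time: 11.95
ee_pos: [0.5004, 0.0088, 0.0812]
tcp_rot: [-179.9, 0.2, 176.7]
wrist_force: [-1.1, -3.7, 6.2]
opening: 0.0475
grasp_force: 25.8
```

```bash
python3 - <<'E'
from workcell import bot
o=bot.get_obs();print(o["ee_pos"],o["tcp_rot"],o["opening"],o["wrist_force"],o["torque"])
E
```

```text
[0.50043433 0.00879959 0.08117538] [-179.94117986    0.20921894  176.71369573] 0.04753685676846881 [-1.13163241 -3.66487704  6.15509192] [-0.82837352  0.28254252 -0.04427649]
```

>>> step_arm([
  [0.4,[0,0,0],[0,0,0.05]],
  [0.4,[0,0,0],[0,0,0.1]],
  [0.4,[0,0,0],[0,0,0.15]],
  [0.4,[0,0,0],[0,0,0.15]],
])

```text
time: 12.35
ee_pos: [0.5002, 0.009, 0.0812]
tcp_rot: [-180.0, 0.2, -174.6]
wrist_force: [-2.6, -1.6, 6.4]
opening: 0.0473
grasp_force: 25.8
```

```bash
cat >s.py <<'E'
from workcell import bot
o=bot.get_obs();print(o["time"],o["ee_pos"],o["tcp_rot"],o["opening"],o["wrist_force"],o["torque"])
E
python3 s.py
```

```text
12.35 [0.50022324 0.00899716 0.08116235] [-1.79958552e+02  1.78690432e-01 -1.74588001e+02] 0.04734801945680938 [-2.59048329 -1.63495111  6.41179234] [-0.60439635  0.41169938 -0.02143116]
```

>>> step_arm([
  [0.4,[0,0,0],[0,0,0.05]],
  [0.4,[0,0,0],[0,0,0.1]],
  [0.4,[0,0,0],[0,0,0.1]],
])

```text
time: 12.65
ee_pos: [0.5002, 0.0093, 0.0812]
tcp_rot: [-180.0, 0.2, -168.8]
wrist_force: [-2.4, -1.3, 6.5]
opening: 0.0472
grasp_force: 25.8
```

```bash
python3 s.py
```

```text
12.65 [0.50024159 0.00926889 0.08117483] [-179.98655526    0.18273647 -168.8446111 ] 0.047248480106629465 [-2.37282981 -1.33631944  6.45793944] [-0.27173084  0.46748384 -0.07179781]
```

>>> step_arm([
  [0.4,[0,0,0],[0,0,0.08]],
  [0.4,[0,0,0],[0,0,0.16]],
  [0.4,[0,0,0],[0,0,0.16]],
])

```text
time: 12.95
ee_pos: [0.5002, 0.0094, 0.0811]
tcp_rot: [-180.0, 0.2, -159.6]
wrist_force: [-2.7, 0.3, 6.1]
opening: 0.0472
grasp_force: 25.7
```

```bash
python3 s.py
```

```text
12.95 [0.50024418 0.00936481 0.08114852] [-179.98724895    0.1814228  -159.61215146] 0.047241648694904 [-2.66469733  0.30064804  6.11566305] [-0.14401621  0.32866325 -0.07794615]
```

There is only about 0.08 N·m after 0.41 rad, well past the 0.2 rad within which the stop would be met. So +z loosens this cap, and I'll continue to about 1.7 rad.

>>> step_arm([
  [0.4,[0,0,0],[0,0,0.1]],
  [0.4,[0,0,0],[0,0,0.2]],
  [0.4,[0,0,0],[0,0,0.3]],
  [0.4,[0,0,0],[0,0,0.4]],
  [0.4,[0,0,0],[0,0,0.5]],
  [0.4,[0,0,0],[0,0,0.6]],
  [0.4,[0,0,0],[0,0,0.7]],
  [0.4,[0,0,0],[0,0,0.7]],
])

```text
time: 13.75
ee_pos: [0.5004, 0.0093, 0.0811]
tcp_rot: [-179.9, 0.2, -119.5]
wrist_force: [0.2, -0.2, 4.8]
opening: 0.0477
grasp_force: 25.7
```

```bash
python3 s.py
```

```text
13.75 [0.50042467 0.00927092 0.08113962] [-1.79937896e+02  1.64997032e-01 -1.19471682e+02] 0.04774425675579826 [ 0.18560153 -0.17472702  4.84226952] [-0.18965429  0.15008306 -0.00227058]
```

>>> step_arm([
  [0.4,[0,0,0],[0,0,0.1]],
  [0.4,[0,0,0],[0,0,0.2]],
  [0.4,[0,0,0],[0,0,0.3]],
  [0.4,[0,0,0],[0,0,0.4]],
  [0.4,[0,0,0],[0,0,0.5]],
  [0.4,[0,0,0],[0,0,0.6]],
  [0.4,[0,0,0],[0,0,0.6]],
])

```text
time: 14.45
ee_pos: [0.4997, 0.0095, 0.0811]
tcp_rot: [180.0, 0.2, -85.1]
wrist_force: [-6.0, 0.3, 7.4]
opening: 0.0475
grasp_force: 25.8
```

```bash
python3 s.py
```

```text
14.45 [0.49970316 0.00946275 0.08110564] [ 1.79989017e+02  1.52695468e-01 -8.50834421e+01] 0.04746510200768995 [-5.98477722  0.27880685  7.35534162] [-0.00803894  1.03154825  0.09140515]
```

>>> step_arm([
  [0.4,[0,0,2],[0,0,0]],
  [0.4,[0,0,4],[0,0,0]],
  [0.4,[0,0,6],[0,0,0]],
  [0.4,[0,0,6],[0,0,0]],
])

```text
time: 14.85
ee_pos: [0.4997, 0.0093, 0.0862]
tcp_rot: [179.9, 0.1, -85.3]
wrist_force: [-3.2, 0.7, 0.4]
opening: 0.0474
grasp_force: 26.6
```

It rises freely past the 2 mm lug limit. I'll lift on.

>>> step_arm([
  [0.4,[0,0,5],[0,0,0]],
  [0.4,[0,0,12],[0,0,0]],
  [0.4,[0,0,20],[0,0,0]],
  [0.4,[0,0,30],[0,0,0]],
  [0.4,[0,0,45],[0,0,0]],
  [0.4,[0,0,60],[0,0,0]],
  [0.4,[0,0,70],[0,0,0]],
  [0.4,[0,0,75],[0,0,0]],
])

```text
time: 15.65
ee_pos: [0.5006, 0.0094, 0.163]
tcp_rot: [-179.9, 0.1, -85.3]
wrist_force: [0.1, 1.1, -0.1]
opening: 0.0475
grasp_force: 26.5
```

>>> step_arm([
  [0.4,[0,0,0],[0,0,0]],
  [0.4,[0,0,0],[0,0,0]],
  [0.4,[0,0,0],[0,0,0]],
  [0.4,[0,0,0],[0,0,0]],
  [0.4,[0,0,0],[0,0,0]],
])

```text
time: 16.15
ee_pos: [0.4999, 0.0093, 0.1609]
tcp_rot: [180.0, 0.1, -85.3]
wrist_force: [0.5, -0.4, -0.9]
opening: 0.0478
grasp_force: 26.5
```

```bash
python3 s.py; python3 - <<'E'
from workcell import bot
import cv2
a,_=bot.camera("scene")
cv2.imwrite("pics/end.png",cv2.resize(a[50:270,180:500,::-1],(800,550)))
E
```

```text
16.15 [0.49990505 0.00934035 0.16091329] [ 1.79962977e+02  1.32620108e-01 -8.52851191e+01] 0.047774438320248795 [ 0.46973254 -0.39699792 -0.86778117] [-0.01725559  0.05333115 -0.05594066]
```

View pics/end.png

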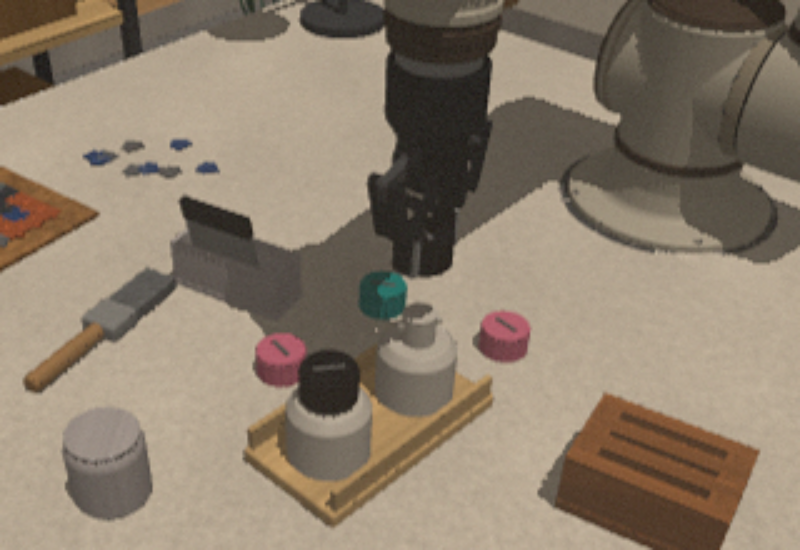

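The front jar's neck is bare at (420,320). Its cap is held level above it at about (422,255), the spreader stands in the trough at (215,220), and everything else is in place.

```bash
python3 -c "
from workcell import bot
print(bot.job_done())"
```

```text
the job is handed in; nothing more can be done
None
```

The job is handed in: the spreader is standing in the trough, let go of, and the front jar's cap came off turning counter-clockwise and is held level about 8 cm above where it sat; I saw nothing else disturbed, though the mug was out of my last picture, and the hand-in returned no verdict.

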